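# Count to the third bay and push the bolt bin home

### The job

Starting at the yellow end of the bolt rack, count along its ticket rail with a fingertip, touching the first, second and third ticket in turn and none beyond. Then push the red bin along the bench and into that third bay until it is fully home against the back stop, and leave it there. Only slide the bin, never lift or tip it, and do not disturb the other two bins, the standing bolt or the wrench.

Things in the scene. Friction and masses are not known exactly. Their poses are not given: they have to be found in the camera images.
- rack: Blue-grey steel bolt rack fixed to the bench: six bays in a row, open to the robot, no floor (bins slide on the bench), no roof but the rail. Origin: on the bench, mid-row, in the plane of the bay mouths. x points into the bays, y along the row to the robot's left, z up. Dividers 3 mm thick, 52 mm high, spaced 68 mm; bays 65 mm wide, centres at y = 170, 102, 34, -34, -102, -170 mm.
- rail (a point): Middle of the front edge of the ticket rail, at its underside, 52 mm above the bench. The rail is a fixed bar across the mouths of all bays, 26 mm deep (x = 0 to 26 mm from the mouths); its top, 60 mm above the bench, carries the tickets, one over each bay.
- back_stop (a point): Middle of the face of the back stop, on the bench: a fixed plate along the back of all bays, 58 mm high, 95 mm in from the bay mouths.
- ticket_a: Ticket holder over the bay at rack y = +170 mm (the robot's leftmost): dark plate with a white card, lying flat on the ticket rail, 26 mm (x) by 65 mm (y), 4 mm thick. Origin: centre of its underside, 60 mm above the bench; top face 64 mm above the bench. Axes as the rack's. Fixed and rigid; neighbouring holders are flush, 3 mm apart.
- ticket_b: Ticket holder over the bay at rack y = +102 mm: dark plate with a white card, lying flat on the ticket rail, 26 mm (x) by 65 mm (y), 4 mm thick. Origin: centre of its underside, 60 mm above the bench; top face 64 mm above the bench. Axes as the rack's. Fixed and rigid; neighbouring holders are flush, 3 mm apart.
- ticket_c: Ticket holder over the bay at rack y = +34 mm: dark plate with a white card, lying flat on the ticket rail, 26 mm (x) by 65 mm (y), 4 mm thick. Origin: centre of its underside, 60 mm above the bench; top face 64 mm above the bench. Axes as the rack's. Fixed and rigid; neighbouring holders are flush, 3 mm apart.
- ticket_d: Ticket holder over the bay at rack y = -34 mm: dark plate with a white card, lying flat on the ticket rail, 26 mm (x) by 65 mm (y), 4 mm thick. Origin: centre of its underside, 60 mm above the bench; top face 64 mm above the bench. Axes as the rack's. Fixed and rigid; neighbouring holders are flush, 3 mm apart.
- ticket_e: Ticket holder over the bay at rack y = -102 mm: dark plate with a white card, lying flat on the ticket rail, 26 mm (x) by 65 mm (y), 4 mm thick. Origin: centre of its underside, 60 mm above the bench; top face 64 mm above the bench. Axes as the rack's. Fixed and rigid; neighbouring holders are flush, 3 mm apart.
- ticket_f: Ticket holder over the bay at rack y = -170 mm (the robot's rightmost): dark plate with a white card, lying flat on the ticket rail, 26 mm (x) by 65 mm (y), 4 mm thick. Origin: centre of its underside, 60 mm above the bench; top face 64 mm above the bench. Axes as the rack's. Fixed and rigid; neighbouring holders are flush, 3 mm apart.
- cheek_yellow: Yellow steel cheek plate on one end of the rack (either end), 104 mm (x) by 12 mm (y) by 68 mm high, standing 4 mm above the ticket tops. Origin: centre of its underside, on the bench. Counting starts at this end. Fixed.
- cheek_grey: The same cheek plate in blue-grey on the rack's other end. Fixed.
- red_bin: Red plastic stock bin full of bolts, loose on the bench before the rack: 115 mm long (x), 50 wide (y), 45 high, flat upright walls; front wall (-x, towards the robot, white card) 36 mm high. Origin: centre of its underside. x points roughly into the bays. 0.3 to 0.65 kg; slides under a low push of 2 to 9 N. Fully home, its origin is 37.5 mm inside the mouth, its front sticks out 20 mm.
- blue_bin: Blue stock bin of the same shape and size, loose, home in the bay at rack y = +102 mm, its front sticking out 21 mm. To be left alone. Origin: centre of its underside.
- green_bin: Green stock bin of the same shape and size, loose, home in the bay at rack y = -170 mm, its front sticking out 21 mm. To be left alone. Origin: centre of its underside.
- big_bolt: Large steel hex bolt standing on its head on the bench, to the left of the bin: head 41 mm across corners, shank 24 mm, 90 mm tall. To be left alone. Origin: centre of its underside.
- wrench: Steel wrench, 150 mm long along its x, lying on the bench to the right of the bin. To be left alone. Origin: its middle, at the underside.
There are look-alikes about, which are no part of the job. What is shaped like the red_bin but orange or turquoise is not meant. Of the things that look like the cheek_yellow, take the one that is nearest to the robot's base at the start.

How it is judged:
By the outcome, as a careful person would: the job done as asked, in the order asked, and still so for the second after the job is handed in, with the robot touching nothing.
It also fails if it takes over 72 s, if anything falls off the work surface, if the arm or the gripper's body presses on something with over 40 N, if the wrist force passes 120 N, or if a joint passes its speed limit or range.

### The arm

A 6-joint arm with a two-finger parallel gripper is mounted at the origin on the work surface. World frame = base frame: x ahead of the robot, y to its left, z up, the work surface at z = 0. Lengths are in m, angles in rad, forces in N, time in s.
With the tool pointing down it reaches from about 0.35 to 0.8 m from the base axis. Payload 7.3 kg.
Tool frame: the origin (TCP) lies at the very end of the fingers, on their centre line; the grasp point (between the pads) lies 19 mm behind it; z points along the fingers, y is the direction in which the jaws open and shut (so a half turn about z gives the same grasp; the last joint's range is limited). The gripper opens to 85 mm and grips with 20 to 120 N. Pads are 22 mm wide; open, the fingers measure 114 mm over their backs; the gripper's body (76 mm by 85 mm) begins 54 mm behind the grasp point. The pads swing forward as they close: fully open they stand 13 mm farther back than shut.
Start: joints at [-1.435, 0.342, 1.524, -0, 1.275, -0.146], TCP at [0.146, -0.504, 0.231] pointing down, gripper open.
Joint ranges: [-2.53, 2.53], [-0.77, 2.02], [0.04, 2.7], [-1, 4.14], [0.28, 2.66], [-3.11, 3.11]. Speed limits (rad/s): [2.57, 2.57, 3.14, 3.14, 3.14, 3.14].

### API

Orientations are given as a rotation vector (axis times angle).
In Python, from workcell import get_obs, camera, camera_info, job_done gives the robot as it stands.
- The arm moves only by the tool move_arm, never from a script. Its argument "commands" is a list of rows, each a list of 7 numbers: the shift along the tool's x, y, z in cm, then the turn, a rotation vector about the tool's x, y, z in rad, then the finger opening in cm, from 0 to 8.54. In form: [[x, y, z, rx, ry, rz, gripper], ...]. A call has 1 to 12 rows; each row shifts and turns the commanded pose from where the row before left it, along the tool's axes as they then stand; what a row does not reach is not made up. A row lasts 1/12 s, in which the tool goes at most 41.7 mm and 7.16 degrees, less where a joint would pass 70% of its speed; a pose out of reach is approached as far as the arm can. A call with a gripper value outside its range is refused whole. The fingers move at their own pace and stop on an object; the grip force is fixed at half the most. Time passes only in rows, so rows that do not move let the fingers close. It gives the time, the measured TCP pose, the force and the opening at its end, in the units of the state.
- get_obs(): the state, without advancing time (a new reading comes with each control period).
- camera(name): name is "side" or "top"; returns the picture (384x512x3 uint8, red, green, blue); there is no depth.
- camera_info(name): a dict with "fx", "fy", "cx", "cy" (pixels), "R" (3x3) and "t" (3): a world point X has camera coordinates R X + t. Camera axes: x right, y down, z forward; pixel columns grow to the right and rows downward; lengths in m; the calibration is good to about 2 mm. A picture is of the moment at which its call begins. camera_info takes no time and is no camera call.
- job_done(): hands the job in, once; it reports no verdict.
The state is a dict: "clock": time; "joint_positions": joint angles; "joint_vel": joint speeds; "joint_efforts": joint torques, N m; "tcp_pos": TCP position; "ee_rot": TCP orientation; "contact_force": force on the tool from outside, world axes, zero at the start; "torque": the same for the moment, N m; "gripper_width": opening from 0.0 (shut) to 1.0 (fully open).
Only numpy, scipy, OpenCV 4.12 (cv2) and the standard library are available. Lean on these libraries where they do the work, as an engineer would, in place of code of your own. Each camera call takes 0.05 s, during which the arm holds its last target. There are 200 camera calls.

## Working session

There is one attempt and no reset: what is moved stays moved. The work goes in short steps, Python scripts to look and compute and a tool call to move; the robot and the scene stay as the last step left them, time stands still between calls to the robot, and variables do not carry over. Pictures are saved under pics/ and viewed, about 8 in all and at most 12, crops included, and the job is handed in when it is done.

Besides the shell and the picture viewer there is one more tool, called after ">>>" by a JSON object that holds its "fn" and its "kwargs". move_arm: Moves the arm, as the interface text tells. Its arguments: {"type":"object","properties":{"commands":{"type":"array"}},"required":["commands"]}

```bash
mkdir -p pics; ls; python3 - <<'E'
from workcell import *
import cv2,numpy as np
for n in("top","side"):
    cv2.imwrite(f"pics/{n}0.png",cv2.resize(camera(n)[:,:,::-1],(800,600),interpolation=cv2.INTER_CUBIC))
    i=camera_info(n);print(n,i["fx"],i["cx"],i["cy"],"pos",-np.array(i["R"]).T@i["t"],np.round(i["R"],3).tolist())
o=get_obs();print(o)
E
```

```text
pics
top 418.38730366827025 248.7234180869909 194.4187550649752 pos [ 0.32661836 -0.00375598  1.18913942] [[0.05, -0.999, -0.002], [-0.975, -0.048, -0.218], [0.218, 0.013, -0.976]]
side 356.7539816146032 258.69121421432425 189.70210258026844 pos [ 0.52399284 -0.67500331  0.47611868] [[0.997, -0.076, -0.019], [-0.054, -0.496, -0.867], [0.056, 0.865, -0.498]]
{'clock': 0.1, 'joint_positions': array([-1.43500873e+00,  3.42673691e-01,  1.52490085e+00,  1.50059245e-05,
        1.27539180e+00, -1.46002317e-01]), 'joint_vel': array([-0.00064079, -0.00220157,  0.00049714,  0.00040049,  0.00111409,
       -0.00151332]), 'joint_efforts': array([ 1.77119153e-03, -4.34448409e+01, -2.46490699e+01, -1.16277815e-04,
        4.65652876e-03,  4.41257475e-05]), 'tcp_pos': array([ 0.14596707, -0.50394173,  0.23069194]), 'ee_rot': array([-3.10910270e+00, -4.40971834e-01, -3.35510658e-05]), 'contact_force': array([-0.84971232,  0.02163321,  0.43767549]), 'torque': array([ 0.00235979, -0.00739261, -0.03026825]), 'gripper_width': 0.9983302009472051}
```

View pics/top0.png

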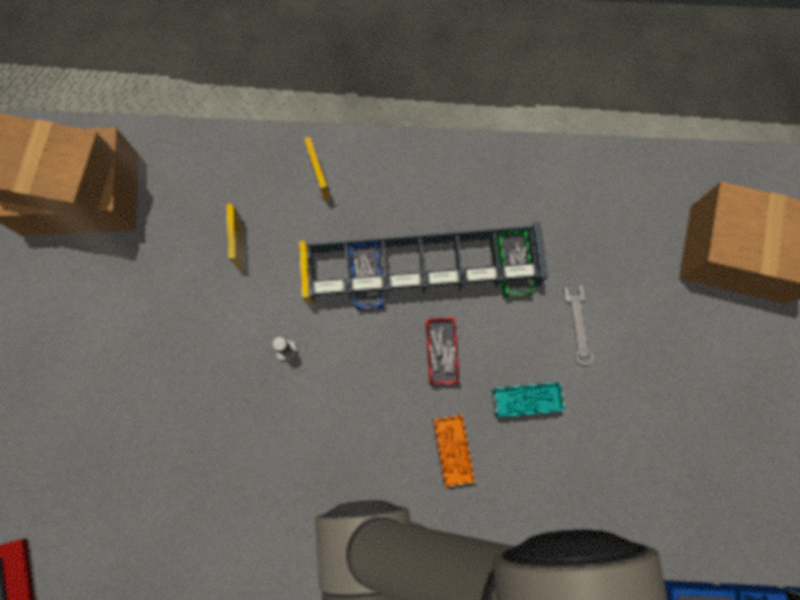

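View pics/side0.png

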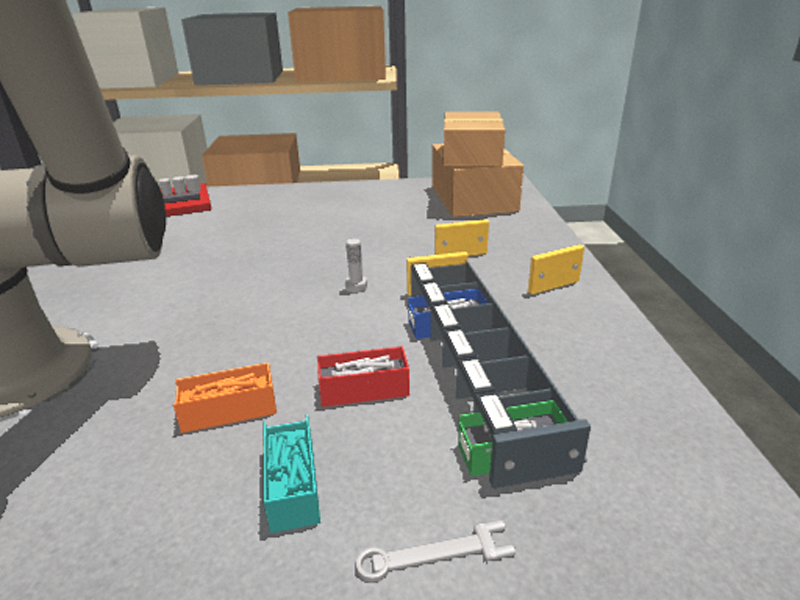

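Top view: the yellow cheek attached to the rack's left end is at (305,270). Loose look-alike plates are at (232,232) and (316,165), both farther from the base. The red bin is at (442,352), with look-alikes in orange (455,450) and turquoise (528,400). There is also a red tray at the far left edge (15,575). Counting from yellow, the tickets are (329,287), (367,283) over the blue bin, and (405,281), which marks the third bay and is empty. I'll take one close crop to check this and measure.

```bash
python3 - <<'E'
from workcell import *
import cv2
im=camera("top")[:,:,::-1]
c=im[135:260,170:370]   # scale 4 
cv2.imwrite("pics/crop1.png",cv2.resize(c,(800,500),interpolation=cv2.INTER_CUBIC))
E
```

```text
(no output)
```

View pics/crop1.png

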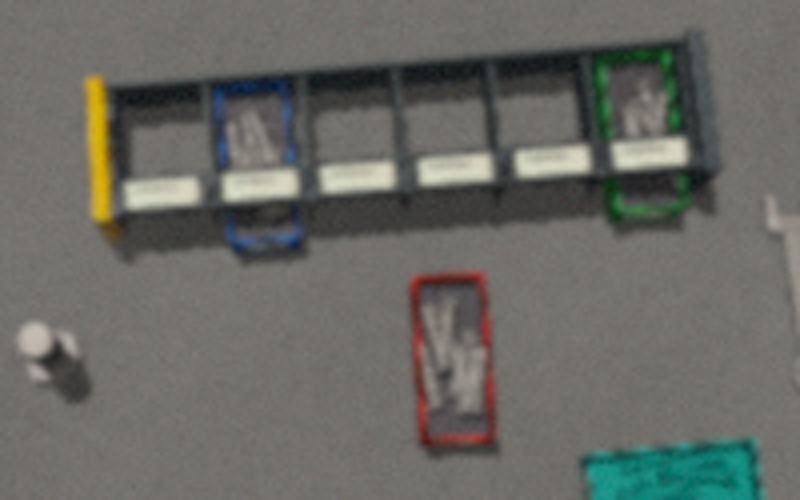

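```bash
cat >h.py <<'E'
from workcell import *
import numpy as np,cv2
from scipy.optimize import least_squares
def proj(n,X):
    i=camera_info(n);c=np.atleast_2d(X)@np.array(i["R"]).T+i["t"]
    return c[:,:2]/c[:,2:]*[i["fx"],i["fy"]]+[i["cx"],i["cy"]]
def w(p,L):
    L=np.array(L,float);c,s=np.cos(p[2]),np.sin(p[2])
    return np.c_[p[0]+c*L[:,0]-s*L[:,1],p[1]+s*L[:,0]+c*L[:,1],L[:,2]]
def fit(obs,p0):  # obs: (cam, local pts, pixels)
    r=least_squares(lambda p:np.concatenate([(proj(n,w(p,L))-px).ravel() for n,L,px in obs]),p0)
    return r.x,np.abs(r.fun).max()
def up(px,ox,oy,s): return np.array(px)/s+[ox,oy]
E
python3 - <<'E'
from h import *
t=up([(162,192),(260,185),(357,177),(456,169),(553,161),(650,153)],169.6,134.6,4)
T=[(.013,y,.064) for y in (.17,.102,.034,-.034,-.102,-.17)]
R,e=fit([("top",T,t)],[.6,0,0]);print("rack",R,e)
sT=np.array([(423,272),(434,293),(446,316),(458,343),(476,375),(495,412)])*.64-.3
R2,e=fit([("top",T,t),("side",T,sT)],R);print("rack both",R2,e)
b=up([(413,280),(485,275),(423,442),(494,438)],169.6,134.6,4)
B=[(.0565,.024,.045),(.0565,-.024,.045),(-.0565,.024,.036),(-.0565,-.024,.036)]
P,e=fit([("top",B,b)],[.5,0,0]);print("bin",P,e)
sb=np.array([(318,380),(409,372),(318,405),(409,398)])
sb=np.array([(322,405),(409,397)])*.64-.3
P2,e=fit([("top",B,b),("side",[(-.0575,-.025,0),(.0575,-.025,0)],sb)],P);print("bin both",P2,e)
c,s=np.cos(R[2]),np.sin(R[2]);d=P[:2]-R[:2];print("bin in rack",c*d[0]+s*d[1],-s*d[0]+c*d[1],P[2]-R[2])
print("tickets",w(R,T).round(4).tolist())
print("bolt",)
o=get_obs();print(o["tcp_pos"],o["ee_rot"])
from scipy.spatial.transform import Rotation as Ro;print(Ro.from_rotvec(o["ee_rot"]).as_matrix().round(3))
E
```

```text
rack [ 0.61536367 -0.05110317  0.13195053] 0.21690076103556066
rack both [ 0.61495851 -0.05213364  0.12814141] 0.9155860367539503
bin [ 0.50357739 -0.08793575  0.09885163] 0.46368865381998603
bin both [ 0.50431754 -0.08779751  0.0873261 ] 0.9705451041079982
bin in rack -0.11566052649164414 -0.021804909670336478 -0.0330989082339585
tickets [[0.6059, 0.1191, 0.064], [0.6148, 0.0517, 0.064], [0.6238, -0.0157, 0.064], [0.6327, -0.0831, 0.064], [0.6417, -0.1505, 0.064], [0.6506, -0.2179, 0.064]]
bolt
[ 0.14599411 -0.50399457  0.23080184] [-3.10933669e+00 -4.41007873e-01 -4.63274966e-05]
[[ 0.961  0.278 -0.   ]
 [ 0.278 -0.961  0.001]
 [ 0.    -0.001 -1.   ]]
```

Measurements agree: the rack fit leaves a 0.2 px residual in the top view and agrees with the side view to about 1 mm. It gives rack yaw 0.13, and the bin at rack (-116, -22) mm, turned -0.035. Next I'll shut the fingers and go above the first ticket.

>>> {"fn": "move_arm", "kwargs": {"commands": [[0, 0, 0, 0, 0, 0.075, 0], [0, 0, 0, 0, 0, 0.076, 0], [2.24, -2.32, 0, 0, 0, 0, 0], [2.24, -2.32, 0, 0, 0, 0, 0], [2.24, -2.32, 0, 0, 0, 0, 0], [2.24, -2.32, 0, 0, 0, 0, 0], [2.24, -2.32, 0, 0, 0, 0, 0], [2.24, -2.32, 0, 0, 0, 0, 0], [2.24, -2.32, 0, 0, 0, 0, 0], [2.24, -2.32, 0, 0, 0, 0, 0], [2.24, -2.32, 0, 0, 0, 0, 0], [2.24, -2.32, 0, 0, 0, 0, 0]]}}

```text
clock: 1.15
tcp_pos: [0.3384, -0.2436, 0.2312]
ee_rot: [-3.135, -0.205, 0.0]
contact_force: [0.4, -0.5, -0.3]
gripper_width: 0.001
```

>>> {"fn": "move_arm", "kwargs": {"commands": [[2.24, -2.32, 0, 0, 0, 0, 0], [2.24, -2.32, 0, 0, 0, 0, 0], [2.24, -2.32, 0, 0, 0, 0, 0], [2.24, -2.32, 0, 0, 0, 0, 0], [2.24, -2.32, 0, 0, 0, 0, 0], [2.24, -2.32, 0, 0, 0, 0, 0], [2.24, -2.32, 0, 0, 0, 0, 0], [2.24, -2.32, 0, 0, 0, 0, 0], [2.24, -2.32, 0, 0, 0, 0, 0], [2.24, -2.32, 0, 0, 0, 0, 0], [2.24, -2.32, 0, 0, 0, 0, 0], [2.24, -2.32, 0, 0, 0, 0, 0]]}}

```text
clock: 2.15
tcp_pos: [0.5686, 0.0675, 0.2309]
ee_rot: [3.135, 0.206, -0.001]
contact_force: [0.4, -0.4, 0.4]
gripper_width: -0.0
```

>>> {"fn": "move_arm", "kwargs": {"commands": [[0, 0, 0, 0, 0, 0, 0], [0, 0, 0, 0, 0, 0, 0]]}}

```text
clock: 2.32
tcp_pos: [0.5682, 0.0673, 0.2303]
ee_rot: [3.135, 0.209, -0.002]
contact_force: [-0.7, 0.2, -0.2]
gripper_width: 0.001
```

>>> {"fn": "move_arm", "kwargs": {"commands": [[2.2, -2.3, 0, 0, 0, 0, 0], [2.2, -2.3, 0, 0, 0, 0, 0], [0, 0, 3.5, 0, 0, 0, 0], [0, 0, 3.5, 0, 0, 0, 0], [0, 0, 3.5, 0, 0, 0, 0], [0, 0, 3, 0, 0, 0, 0], [0, 0, 0, 0, 0, 0, 0], [0, 0, 0, 0, 0, 0, 0]]}}

```text
clock: 2.98
tcp_pos: [0.6045, 0.1163, 0.0955]
ee_rot: [3.135, 0.204, -0.006]
contact_force: [-0.8, 0.3, 0.3]
gripper_width: -0.001
```

```bash
python3 - <<'E'
from workcell import *
import cv2
im=camera("side")[:,:,::-1];im2=camera("top")[:,:,::-1]
a=cv2.resize(im[130:280,240:390],(400,400),interpolation=cv2.INTER_CUBIC)
b=cv2.resize(im2[120:220,170:270],(400,400),interpolation=cv2.INTER_CUBIC)
cv2.imwrite("pics/c2.png",cv2.hconcat([a,b]));print(get_obs()["tcp_pos"])
E
```

```text
[0.60692563 0.1167533  0.09863811]
```

View pics/c2.png

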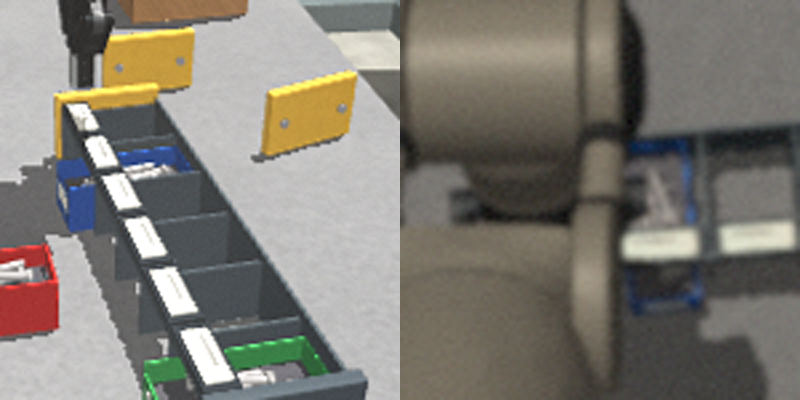

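The fingertip at left-crop (82,85) hovers over the first ticket (82,117), beside the yellow cheek. Descending gently.

>>> {"fn": "move_arm", "kwargs": {"commands": [[0, -0.2, 1.5, 0, 0, 0, 0], [0, 0, 1, 0, 0, 0, 0], [0, 0, 0.4, 0, 0, 0, 0], [0, 0, 0, 0, 0, 0, 0], [0, 0, 0.1, 0, 0, 0, 0], [0, 0, 0, 0, 0, 0, 0]]}}

```text
clock: 3.58
tcp_pos: [0.6058, 0.1193, 0.067]
ee_rot: [3.135, 0.205, 0.002]
contact_force: [-0.2, 0.9, -0.1]
gripper_width: -0.001
```

>>> {"fn": "move_arm", "kwargs": {"commands": [[0, 0, 0.1, 0, 0, 0, 0], [0, 0, 0.1, 0, 0, 0, 0], [0, 0, 0, 0, 0, 0, 0]]}}

```text
clock: 3.83
tcp_pos: [0.6054, 0.1193, 0.0643]
ee_rot: [3.135, 0.205, 0.0]
contact_force: [0.2, 0.1, -0.0]
gripper_width: 0.002
```

>>> {"fn": "move_arm", "kwargs": {"commands": [[0, 0, 0.1, 0, 0, 0, 0], [0, 0, 0, 0, 0, 0, 0]]}}

```text
clock: 4.0
tcp_pos: [0.6055, 0.1193, 0.0641]
ee_rot: [3.135, 0.205, 0.001]
contact_force: [-1.6, 0.2, 5.9]
gripper_width: -0.001
```

Ticket 1 is touched: 5.9 N at z = 64.1 mm. On to the second.

>>> {"fn": "move_arm", "kwargs": {"commands": [[0, 0, -2.5, 0, 0, 0, 0], [0, 3.4, 0, 0, 0, 0, 0], [0, 3.4, 0, 0, 0, 0, 0], [0, 0, 0, 0, 0, 0, 0], [0, 0, 1.2, 0, 0, 0, 0], [0, 0, 0.9, 0, 0, 0, 0], [0, 0, 0.2, 0, 0, 0, 0], [0, 0, 0.1, 0, 0, 0, 0], [0, 0, 0.1, 0, 0, 0, 0], [0, 0, 0, 0, 0, 0, 0]]}}

```text
clock: 4.83
tcp_pos: [0.6134, 0.0524, 0.064]
ee_rot: [3.133, 0.208, -0.002]
contact_force: [-6.0, -4.0, 14.9]
gripper_width: 0.001
```

Ticket 2 is touched (14.9 N, firmer than intended). I'll go in more lightly on the third.

>>> {"fn": "move_arm", "kwargs": {"commands": [[0, 0, -2.5, 0, 0, 0, 0], [0, 3.4, 0, 0, 0, 0, 0], [0, 3.4, 0, 0, 0, 0, 0], [0, 0, 0, 0, 0, 0, 0], [0, 0, 1.2, 0, 0, 0, 0], [0, 0, 0.7, 0, 0, 0, 0], [0, 0, 0.2, 0, 0, 0, 0], [0, 0, 0.1, 0, 0, 0, 0], [0, 0, 0.1, 0, 0, 0, 0], [0, 0, 0.1, 0, 0, 0, 0], [0, 0, 0, 0, 0, 0, 0]]}}

```text
clock: 5.75
tcp_pos: [0.6233, -0.015, 0.0644]
ee_rot: [3.135, 0.206, 0.001]
contact_force: [0.2, -0.1, 0.4]
gripper_width: 0.0
```

>>> {"fn": "move_arm", "kwargs": {"commands": [[0, 0, 0.1, 0, 0, 0, 0], [0, 0, 0, 0, 0, 0, 0]]}}

```text
clock: 5.92
tcp_pos: [0.6234, -0.0152, 0.0641]
ee_rot: [3.135, 0.206, 0.002]
contact_force: [-0.8, 1.5, 4.4]
gripper_width: 0.001
```

All three are touched. Next I'll lift, move to the bin's right side, turn 90° and part the fingers for a two-point side push.

>>> {"fn": "move_arm", "kwargs": {"commands": [[0, 0, -3.5, 0, 0, 0, 0], [0, 0, -3.5, 0, 0, 0, 0], [0, 0, -3, 0, 0, 0, 0], [-2.57, 2.19, 0, 0, 0, 0, 0], [-2.57, 2.19, 0, 0, 0, 0, 0], [-2.57, 2.19, 0, 0, 0, 0, 0], [-2.57, 2.19, 0, 0, 0, 0, 6], [-2.57, 2.19, 0, 0, 0, 0, 6], [0, 0, 0, 0, 0, -0.12, 6], [0, 0, 0, 0, 0, -0.12, 6], [0, 0, 0, 0, 0, -0.12, 6], [0, 0, 0, 0, 0, -0.12, 6]]}}

```text
clock: 6.92
tcp_pos: [0.5099, -0.1413, 0.1636]
ee_rot: [2.993, 0.952, 0.001]
contact_force: [-0.2, -0.2, -0.2]
gripper_width: 0.706
```

>>> {"fn": "move_arm", "kwargs": {"commands": [[0, 0, 0, 0, 0, -0.12, 6], [0, 0, 0, 0, 0, -0.12, 6], [0, 0, 0, 0, 0, -0.12, 6], [0, 0, 0, 0, 0, -0.12, 6], [0, 0, 0, 0, 0, -0.12, 6], [0, 0, 0, 0, 0, -0.12, 6], [0, 0, 0, 0, 0, -0.12, 6], [0, 0, 0, 0, 0, -0.12, 6], [0, 0, 0, 0, 0, -0.12, 6], [0, 0, 0, 0, 0, 0, 6], [0, 0, 0, 0, 0, 0, 6]]}}

```text
clock: 7.83
tcp_pos: [0.51, -0.1409, 0.1634]
ee_rot: [2.088, 2.346, 0.0]
contact_force: [0.3, -0.5, 0.0]
gripper_width: 0.704
```

```bash
cat >>h.py <<'E'
R0=np.array([.6154,-.0511,.132])
def tcp():
    from scipy.spatial.transform import Rotation as Ro
    o=get_obs();c,s=np.cos(R0[2]),np.sin(R0[2]);d=o["tcp_pos"][:2]-R0[:2]
    x=Ro.from_rotvec(o["ee_rot"]).as_matrix()[:,0]
    print("tcp rack mm",(c*d[0]+s*d[1])*1e3,(-s*d[0]+c*d[1])*1e3,"z",o["tcp_pos"][2]*1e3,"yaw-rack",np.arctan2(x[1],x[0])-R0[2],"j",o["joint_positions"].round(2),"w",o["gripper_width"])
E
python3 - <<'E'
from h import *
im=camera("side")[:,:,::-1]
cv2.imwrite("pics/s3.png",cv2.resize(im[100:350,60:393],(799,600),interpolation=cv2.INTER_CUBIC));tcp()
E
```

```text
tcp rack mm -116.25662890675414 -75.11682724788643 z 163.40064012705628 yaw-rack 1.5549758870009258 j [-0.41  0.41  1.61 -0.    1.11 -0.53] w 0.7005643315094244
```

View pics/s3.png

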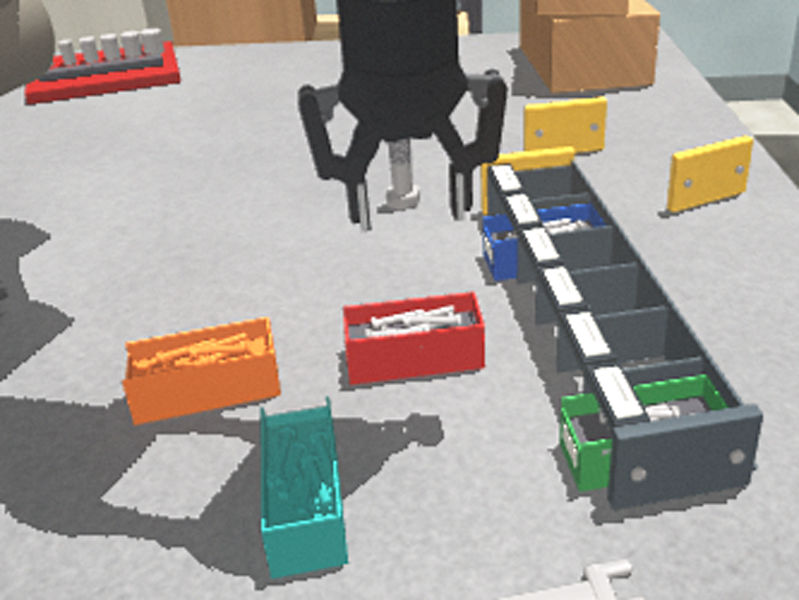

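The fingers straddle parallel to the bin's long side, with clear space down to the bench. Descending beside the bin.

>>> {"fn": "move_arm", "kwargs": {"commands": [[0, 0, 3.5, 0, 0, -0.015, 6], [0, 0, 3.5, 0, 0, 0, 6], [0, 0, 3.5, 0, 0, 0, 6], [0, 0, 3, 0, 0, 0, 6], [0, 0, 1.2, 0, 0, 0, 6], [0, 0, 0.6, 0, 0, 0, 6], [0, 0, 0, 0, 0, 0, 6]]}}

```text
clock: 8.47
tcp_pos: [0.5094, -0.1406, 0.0092]
ee_rot: [-2.068, -2.363, 0.001]
contact_force: [-0.7, -0.1, 0.8]
gripper_width: 0.7
```

>>> {"fn": "move_arm", "kwargs": {"commands": [[0.5, 0, 0, 0, 0, 0, 6], [0.5, 0, 0, 0, 0, 0, 6], [0.5, 0, 0, 0, 0, 0, 6], [0.5, 0, 0, 0, 0, 0, 6], [0, 0, 0, 0, 0, 0, 6]]}}

```text
clock: 8.88
tcp_pos: [0.5079, -0.1203, 0.0113]
ee_rot: [2.064, 2.366, 0.001]
contact_force: [0.1, 0.1, 0.7]
gripper_width: 0.698
```

>>> {"fn": "move_arm", "kwargs": {"commands": [[0.5, 0, 0, 0, 0, 0, 6], [0.5, 0, 0, 0, 0, 0, 6], [0.5, 0, 0, 0, 0, 0, 6], [0.5, 0, 0, 0, 0, 0, 6], [0.5, 0, 0, 0, 0, 0, 6], [0.5, 0, 0, 0, 0, 0, 6], [0.5, 0, 0, 0, 0, 0, 6], [0.3, 0, 0, 0, 0, 0, 6], [0, 0, 0, 0, 0, 0, 6]]}}

```text
clock: 9.63
tcp_pos: [0.5029, -0.0833, 0.0109]
ee_rot: [2.065, 2.365, 0.001]
contact_force: [1.5, -2.6, 0.4]
gripper_width: 0.701
```

```bash
python3 - <<'E'
from h import *
im=camera("side")[:,:,::-1]
cv2.imwrite("pics/s4.png",cv2.resize(im[130:330,130:396],(798,600),interpolation=cv2.INTER_CUBIC));tcp()
E
```

```text
tcp rack mm -115.9279518946543 -17.131520875767485 z 10.727558640415017 yaw-rack 1.5739219148058283 j [-0.31  0.6   1.82 -0.    0.72 -0.45] w 0.6987604310467733
```

View pics/s4.png

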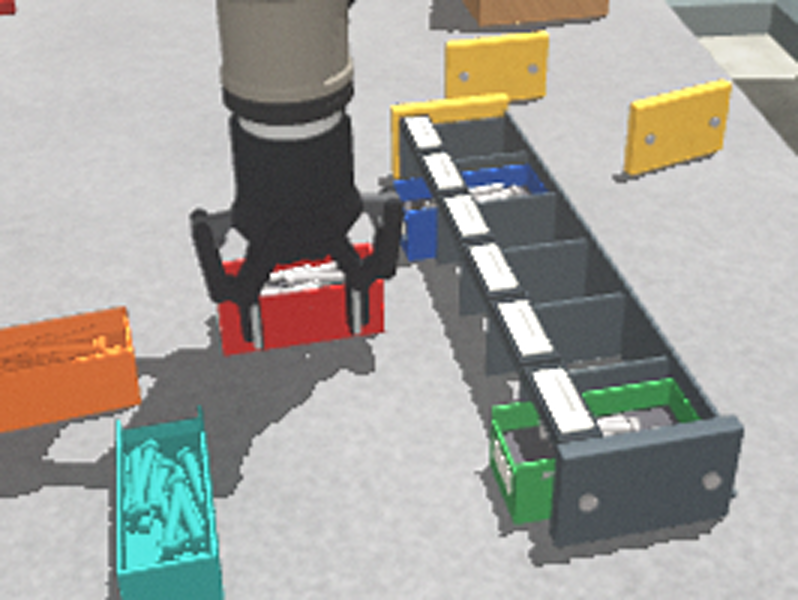

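Both finger pads bear on the bin's right side, and the bin stands upright. Its bottom edge runs from (222,354) to (383,333). I'll compute its lateral position from that.

```bash
cat >>h.py <<'E'
def inrack(P):
    c,s=np.cos(R0[2]),np.sin(R0[2]);d=P[:2]-R0[:2]
    return (c*d[0]+s*d[1])*1e3,(-s*d[0]+c*d[1])*1e3,P[2]-R0[2]
E
python3 - <<'E'
from h import *
px=up([(222,354),(383,333)],129.7,129.7,3)
P,e=fit([("side",[(-.0575,-.025,0),(.0575,-.025,0)],px)],[.5,-.05,.13]);print(inrack(P),e)
E
```

```text
(np.float64(-115.28813399336181), np.float64(18.572262069780766), np.float64(-0.02432722284424149)) 0.12284983573448471
```

The bin centre is at y ≈ 18.6 with TCP at -17.1, an offset of 25 + 11 as expected. Another 15 mm to go, then back off and lift.

>>> {"fn": "move_arm", "kwargs": {"commands": [[0.4, 0, 0, 0, 0, 0, 6], [0.4, 0, 0, 0, 0, 0, 6], [0.4, 0, 0, 0, 0, 0, 6], [0.3, 0, 0, 0, 0, 0, 6], [0, 0, 0, 0, 0, 0, 6], [0, 0, 0, 0, 0, 0, 6], [-0.5, 0, 0, 0, 0, 0, 6], [-2, 0, 0, 0, 0, 0, 6], [0, 0, -3.5, 0, 0, 0, 6], [0, 0, -3.5, 0, 0, 0, 6], [0, 0, -3.5, 0, 0, 0, 6], [0, 0, -3.5, 0, 0, 0, 6]]}}

```text
clock: 10.68
tcp_pos: [0.5024, -0.0931, 0.151]
ee_rot: [-2.065, -2.363, 0.001]
contact_force: [0.7, 0.0, 1.0]
gripper_width: 0.703
```

```bash
python3 - <<'E'
from h import *
tcp()
E
```

```text
tcp rack mm -117.50892461299101 -26.772332649167375 z 151.04609363981214 yaw-rack 1.573403706250533 j [-0.33  0.4   1.68  0.    1.07 -0.47] w 0.7031408842655672
```

>>> {"fn": "move_arm", "kwargs": {"commands": [[2.03, -2.87, 0, 0, 0, 0, 1.5], [2.03, -2.87, 0, 0, 0, 0, 1.5], [2.04, -2.86, 0, 0, 0, 0, 1.5], [0, 0, 0, 0, 0, 0.121, 1.5], [0, 0, 0, 0, 0, 0.121, 1.5], [0, 0, 0, 0, 0, 0.121, 1.5], [0, 0, 0, 0, 0, 0.121, 1.5], [0, 0, 0, 0, 0, 0.121, 1.5], [0, 0, 0, 0, 0, 0.121, 1.5], [0, 0, 0, 0, 0, 0.121, 1.5], [0, 0, 0, 0, 0, 0.121, 1.5]]}}

```text
clock: 11.6
tcp_pos: [0.4093, -0.0442, 0.1498]
ee_rot: [-2.932, -1.123, 0.003]
contact_force: [-0.1, -0.6, -0.1]
gripper_width: 0.177
```

>>> {"fn": "move_arm", "kwargs": {"commands": [[0, 0, 0, 0, 0, 0.121, 1.5], [0, 0, 0, 0, 0, 0.121, 1.5], [0, 0, 0, 0, 0, 0.121, 1.5], [0, 0, 0, 0, 0, 0.121, 1.5], [0, 0, 0, 0, 0, 0.121, 1.5], [0, 0, 0, 0, 0, 0, 1.5], [0, 0, 0, 0, 0, 0, 1.5]]}}

```text
clock: 12.18
tcp_pos: [0.4096, -0.0443, 0.1499]
ee_rot: [-3.134, -0.214, 0.002]
contact_force: [-0.5, 0.1, -0.8]
gripper_width: 0.177
```

```bash
python3 - <<'E'
from h import *
im=camera("side")[:,:,::-1]
cv2.imwrite("pics/s5.png",cv2.resize(im[130:330,130:396],(798,600),interpolation=cv2.INTER_CUBIC));tcp()
E
```

```text
tcp rack mm -203.01193022550032 33.80035241724564 z 149.97913669901024 yaw-rack 0.00444381574665853 j [-0.29  0.23  1.93  0.    0.98  1.14] w 0.17157552538419285
```

View pics/s5.png

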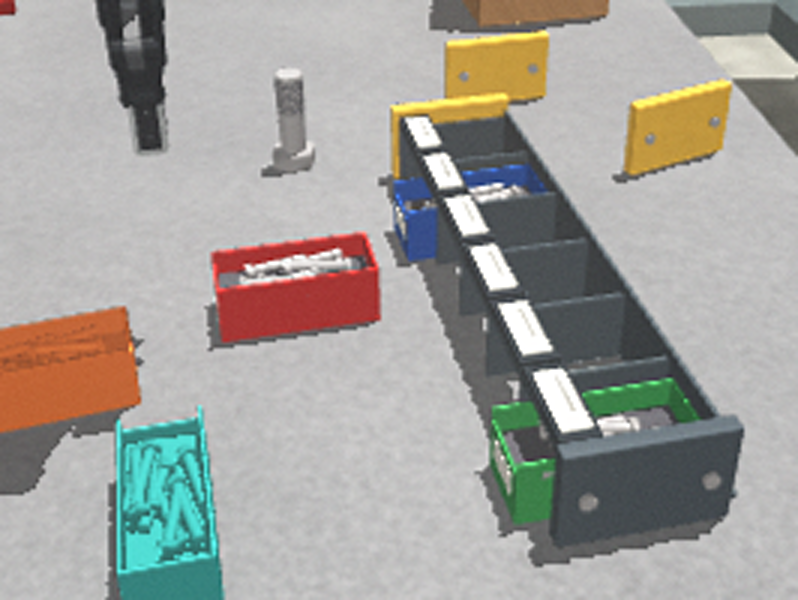

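The bin stands clear in front of the third bay. Its bottom right edge runs (219,342) to (380,320), and its far top corner is at (367,235).

```bash
python3 - <<'E'
from h import *
px=up([(219,342),(380,320),(367,235)],129.7,129.7,3)
P,e=fit([("side",[(-.0575,-.025,0),(.0575,-.025,0),(.0575,.025,.045)],px)],[.5,-.03,.13]);print(inrack(P),e)
t=up([(422,133),(444,172),(467,216),(494,269),(527,328),(564,400)],129.7,129.7,3)
T=[(.013,y,.064) for y in (.17,.102,.034,-.034,-.102,-.17)]
R,e=fit([("side",T,t)],R0);print("rack side",R,inrack(R),e)
E
```

```text
(np.float64(-115.30155681846053), np.float64(32.146592245032195), np.float64(-0.031045715018994433)) 0.640806433083327
rack side [ 0.61600915 -0.05347361  0.13364257] (np.float64(0.29144387977292546), np.float64(-2.4331395683576087), np.float64(0.0016425699353536105)) 0.4065540377121408
```

The bin is at y ≈ 34 relative to the rack, on the bay centreline. Descending and pushing forward.

>>> {"fn": "move_arm", "kwargs": {"commands": [[0, 0, 3.5, 0, 0, 0, 1.5], [0, 0, 3.5, 0, 0, 0, 1.5], [0, 0, 3.5, 0, 0, 0, 1.5], [0, 0, 2.3, 0, 0, 0, 1.5], [0, 0, 1.2, 0, 0, 0, 1.5], [0, 0, 0, 0, 0, 0, 1.5], [0.5, 0, 0, 0, 0, 0, 1.5], [0.5, 0, 0, 0, 0, 0, 1.5], [0.5, 0, 0, 0, 0, 0, 1.5], [0.5, 0, 0, 0, 0, 0, 1.5], [0, 0, 0, 0, 0, 0, 1.5]]}}

```text
clock: 13.15
tcp_pos: [0.4312, -0.0418, 0.0111]
ee_rot: [3.134, 0.21, 0.003]
contact_force: [-0.1, -0.1, 0.3]
gripper_width: 0.177
```

>>> {"fn": "move_arm", "kwargs": {"commands": [[0.5, 0, 0, 0, 0, 0, 1.5], [0.5, 0, 0, 0, 0, 0, 1.5], [0.5, 0, 0, 0, 0, 0, 1.5], [0.5, 0, 0, 0, 0, 0, 1.5], [0.5, 0, 0, 0, 0, 0, 1.5], [0.5, 0, 0, 0, 0, 0, 1.5], [0.5, 0, 0, 0, 0, 0, 1.5], [0.5, 0, 0, 0, 0, 0, 1.5], [0.5, 0, 0, 0, 0, 0, 1.5], [0.3, 0, 0, 0, 0, 0, 1.5], [0, 0, 0, 0, 0, 0, 1.5]]}}

```text
clock: 14.07
tcp_pos: [0.4778, -0.0352, 0.0104]
ee_rot: [3.135, 0.209, 0.0]
contact_force: [-1.3, -0.0, 0.1]
gripper_width: 0.178
```

```bash
python3 - <<'E'
from h import *
im=camera("side")[:,:,::-1]
cv2.imwrite("pics/s6.png",cv2.resize(im[130:330,130:396],(798,600),interpolation=cv2.INTER_CUBIC));tcp()
E
```

```text
tcp rack mm -134.29061570177973 33.78051888634287 z 10.397681055295617 yaw-rack 0.0010259130813946304 j [-0.23  0.57  1.9   0.    0.67  1.2 ] w 0.1707912544650839
```

View pics/s6.png

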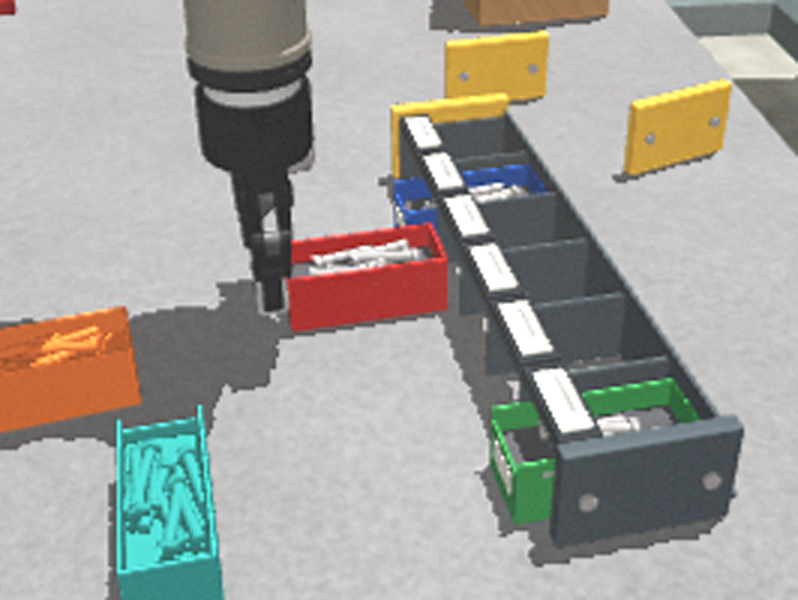

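The bin is in front of the third bay with its back near the mouth. Its bottom edge runs (291,333) to (447,310), with the far top corner at (435,226). I'll check alignment before it enters.

```bash
python3 - <<'E'
from h import *
px=up([(291,333),(447,310),(435,226)],129.7,129.7,3)
P,e=fit([("side",[(-.0575,-.025,0),(.0575,-.025,0),(.0575,.025,.045)],px)],[.5,-.03,.13]);print(inrack(P),e)
E
```

```text
(np.float64(-64.11717366538413), np.float64(31.737509728379464), np.float64(-0.029484703411111382)) 0.7659118389673836
```

Relative to the rack as seen by the same camera, the bin is within 1 mm of centre and turned about -0.03, well inside the 7.5 mm side gaps. Pushing in and watching the force.

>>> {"fn": "move_arm", "kwargs": {"commands": [[0.5, 0, 0, 0, 0, 0, 1.5], [0.5, 0, 0, 0, 0, 0, 1.5], [0.5, 0, 0, 0, 0, 0, 1.5], [0.5, 0, 0, 0, 0, 0, 1.5], [0.5, 0, 0, 0, 0, 0, 1.5], [0.5, 0, 0, 0, 0, 0, 1.5]]}}

```text
clock: 14.62
tcp_pos: [0.5076, -0.0314, 0.0102]
ee_rot: [3.135, 0.209, -0.0]
contact_force: [-3.7, -0.7, -0.3]
gripper_width: 0.182
```

>>> {"fn": "move_arm", "kwargs": {"commands": [[0.5, 0, 0, 0, 0, 0, 1.5], [0.5, 0, 0, 0, 0, 0, 1.5], [0.5, 0, 0, 0, 0, 0, 1.5], [0.5, 0, 0, 0, 0, 0, 1.5], [0.5, 0, 0, 0, 0, 0, 1.5], [0.5, 0, 0, 0, 0, 0, 1.5]]}}

```text
clock: 15.12
tcp_pos: [0.5375, -0.0274, 0.0102]
ee_rot: [3.135, 0.208, 0.0]
contact_force: [-2.5, -0.7, 0.0]
gripper_width: 0.175
```

>>> {"fn": "move_arm", "kwargs": {"commands": [[0.5, 0, 0, 0, 0, 0, 1.5], [0.5, 0, 0, 0, 0, 0, 1.5], [0.5, 0, 0, 0, 0, 0, 1.5], [0.5, 0, 0, 0, 0, 0, 1.5], [0.5, 0, 0, 0, 0, 0, 1.5], [0.2, 0, 0, 0, 0, 0, 1.5]]}}

```text
clock: 15.62
tcp_pos: [0.5648, -0.0239, 0.0103]
ee_rot: [3.134, 0.208, 0.001]
contact_force: [-4.6, -0.3, 1.8]
gripper_width: 0.179
```

>>> {"fn": "move_arm", "kwargs": {"commands": [[0.3, 0, 0, 0, 0, 0, 1.5], [0.3, 0, 0, 0, 0, 0, 1.5], [0.3, 0, 0, 0, 0, 0, 1.5], [0.1, 0, 0, 0, 0, 0, 1.5], [0.1, 0, 0, 0, 0, 0, 1.5]]}}

```text
clock: 16.03
tcp_pos: [0.5746, -0.0224, 0.0104]
ee_rot: [3.135, 0.209, -0.001]
contact_force: [-4.5, -0.8, 1.6]
gripper_width: 0.175
```

>>> {"fn": "move_arm", "kwargs": {"commands": [[0.1, 0, 0, 0, 0, 0, 1.5], [0.1, 0, 0, 0, 0, 0, 1.5]]}}

```text
clock: 16.2
tcp_pos: [0.5765, -0.0221, 0.0103]
ee_rot: [3.135, 0.208, -0.0]
contact_force: [-4.1, -0.3, 1.5]
gripper_width: 0.172
```

>>> {"fn": "move_arm", "kwargs": {"commands": [[0.1, 0, 0, 0, 0, 0, 1.5], [0, 0, 0, 0, 0, 0, 1.5]]}}

```text
clock: 16.37
tcp_pos: [0.5779, -0.022, 0.0103]
ee_rot: [3.135, 0.208, 0.001]
contact_force: [-3.6, 0.3, 1.3]
gripper_width: 0.172
```

TCP is at about x = -33 with no stop felt yet. Continuing in 1 mm steps.

>>> {"fn": "move_arm", "kwargs": {"commands": [[0.1, 0, 0, 0, 0, 0, 1.5], [0, 0, 0, 0, 0, 0, 1.5]]}}

```text
clock: 16.53
tcp_pos: [0.5787, -0.0219, 0.0103]
ee_rot: [3.135, 0.209, 0.0]
contact_force: [-4.1, -0.4, 2.4]
gripper_width: 0.174
```

>>> {"fn": "move_arm", "kwargs": {"commands": [[0.1, 0, 0, 0, 0, 0, 1.5], [0, 0, 0, 0, 0, 0, 1.5]]}}

```text
clock: 16.7
tcp_pos: [0.5789, -0.0219, 0.0103]
ee_rot: [3.135, 0.209, -0.003]
contact_force: [-6.7, -0.5, 5.3]
gripper_width: 0.178
```

>>> {"fn": "move_arm", "kwargs": {"commands": [[0.1, 0, 0, 0, 0, 0, 1.5], [0, 0, 0, 0, 0, 0, 1.5]]}}

```text
clock: 16.87
tcp_pos: [0.579, -0.0218, 0.0103]
ee_rot: [-3.135, -0.209, 0.006]
contact_force: [-9.4, -1.5, 7.2]
gripper_width: 0.172
```

The stop is felt: the TCP has stalled and force is rising. Pressing a bit more to square it up.

>>> {"fn": "move_arm", "kwargs": {"commands": [[0.1, 0, 0, 0, 0, 0, 1.5], [0.1, 0, 0, 0, 0, 0, 1.5], [0, 0, 0, 0, 0, 0, 1.5], [0, 0, 0, 0, 0, 0, 1.5]]}}

```text
clock: 17.2
tcp_pos: [0.5789, -0.0218, 0.0103]
ee_rot: [-3.134, -0.209, 0.013]
contact_force: [-16.8, -3.6, 13.4]
gripper_width: 0.175
```

```bash
python3 - <<'E'
from h import *
tcp()
E
```

```text
tcp rack mm -32.345047589419295 33.86202032765791 z 10.321888849714107 yaw-rack 0.0011786297407829494 j [-0.17  0.7   1.6  -0.    0.85  1.27] w 0.17549591844227114
```

Firmly stalled at 17 N. Backing straight off and lifting, then one look.

>>> {"fn": "move_arm", "kwargs": {"commands": [[-0.3, 0, 0, 0, 0, 0, 1.5], [-0.3, 0, 0, 0, 0, 0, 1.5], [-1.5, 0, 0, 0, 0, 0, 1.5], [-3, 0, 0, 0, 0, 0, 1.5], [-3, 0, -2, 0, 0, 0, 1.5], [-3, 0, -3, 0, 0, 0, 1.5], [-3, 0, -3, 0, 0, 0, 1.5], [0, 0, -3, 0, 0, 0, 1.5], [0, 0, -3, 0, 0, 0, 1.5], [0, 0, 0, 0, 0, 0, 1.5], [0, 0, 0, 0, 0, 0, 1.5]]}}

```text
clock: 18.12
tcp_pos: [0.446, -0.0403, 0.1511]
ee_rot: [3.133, 0.208, 0.011]
contact_force: [0.2, 0.2, -1.6]
gripper_width: 0.176
```

```bash
python3 - <<'E'
from h import *
a=camera("side")[:,:,::-1];b=camera("top")[:,:,::-1]
a=cv2.resize(a[150:300,250:400],(400,400),interpolation=cv2.INTER_CUBIC)
b=cv2.resize(b[120:220,190:290],(400,400),interpolation=cv2.INTER_CUBIC)
cv2.imwrite("pics/f.png",cv2.hconcat([a,b]));tcp()
E
```

```text
tcp rack mm -168.29485772166817 33.724297707798726 z 148.80868015451617 yaw-rack 0.0008429060405473754 j [-0.26  0.29  1.85  0.    1.    1.18] w 0.1805556186734783
```

View pics/f.png

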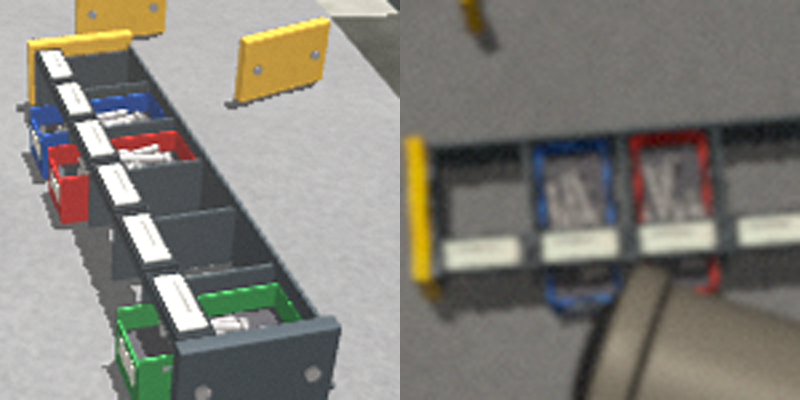

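The red bin is in the third bay beside the blue one. Its back rim, at right-crop (635–708,138), meets the back stop just as the blue bin's does, and its front sticks out by the same amount. Nothing else has moved, so I'm handing it in.

```bash
python3 -c "
from workcell import *
print(job_done(),get_obs()['clock'])"
```

```text
the job is handed in; nothing more can be done
the job is handed in; nothing more can be done
```

The red bin is home in the third bay from the yellow end, and the job was handed in at about 18 s of the 72 s allowed. `job_done` gave no verdict.

- **Tickets:** I touched the first, second and third in order with the shut fingertips, at 6 N, 15 N and 4 N. Each contact was at about 64 mm, the height of the ticket tops, and none beyond the third was touched. The second touch was firmer than I meant.
- **Bin:** I pushed it sideways in line with the bay, then straight in, with low two-finger pushes of about 5 N or less. At the end the arm stalled against the back stop at about 17 N along the push, plus 13 N upward on the fingers.
- **Last checks:** The final pictures show the bin upright, its back at the stop and its front sticking out level with the blue bin's. The blue and green bins look unmoved, and the robot was clear of everything.
- **Not fully settled:** Before it went in, the side camera showed the bin turned about 0.03 rad from the rack. I did not measure its angle again once it was home; it looks square. The top view of its front was partly hidden by the arm, and the final crops did not show the bolt or the wrench. The arm worked well away from both.

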